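Hang the peg bin on the louvre rail

ROBOT

A 7-joint arm with a two-finger parallel gripper is mounted at the origin on the work surface. World frame = base frame: x ahead of the robot, y to its left, z up, the work surface at z = 0. Lengths are in mm, angles in rad, forces in N, time in s.
With the tool pointing down it reaches from about 350 to 900 mm from the base axis. Payload 7.2 kg.
Tool frame: the origin (TCP) lies where the fingers leave the gripper's body, on its centre line; the fingertips stand 80 mm ahead of it and the grasp point (between the pads) lies grip_point_offset ahead of it (grip_point_offset is the distance from the TCP to the grasp point, in mm); z points along the fingers, y is the direction in which the jaws open and shut (so a half turn about z gives the same grasp; the last joint's range is limited). The gripper opens to 88 mm and grips with 3 to 60 N. Pads are 20 mm wide; open, the fingers measure 115 mm over their backs; the gripper's body (75 mm by 178 mm) begins 61 mm behind the grasp point.
Start: joints at [1.234, 0.411, -0.013, 1.596, 0.006, 1.134, -0.082], TCP at [165.971, -602.561, 302.653] pointing down, gripper open.
Joint ranges: [-2.95, 2.95], [-0.29, 1.99], [-1.47, 1.44], [0.14, 2.54], [-1.03, 4.17], [0.13, 1.85], [-2.86, 2.86]. Speed limits (rad/s): [2.39, 2.39, 3.01, 3.01, 3.14, 3.14, 3.14].

INTERFACE

Orientations are given as a rotation vector (axis times angle).
In Python, from station import sense, get_image, calibration, sign_off, grip_point_offset gives the robot as it stands.
- The arm moves only by the tool play_rows, never from a script. Its argument "targets" is a list that holds one entry, the list of rows, each a list of 7 numbers: the shift along the tool's x, y, z in m, then the turn, a rotation vector about the tool's x, y, z in degrees, then the opening in per cent of the stroke, from 0 (shut) to 100 (fully open). A call has 1 to 12 rows; each row is the pose to reach, as a shift and turn from the pose commanded when the call began, along the tool's axes at that moment; what a row does not reach only later rows make up. A row lasts 1/12 s, in which the tool goes at most 41.7 mm and 7.16 degrees, less where a joint would pass 70% of its speed; a pose out of reach is approached as far as the arm can. A call with a gripper value outside its range is refused whole. The fingers move at their own pace and stop on an object; "squeeze" is the grip in N (left out, the last holds). Time passes only in rows, so rows that repeat a pose let the fingers close. It gives the time, the measured TCP pose, the force and the opening at its end, in the units of the state.
- sense(): the state, without advancing time (a new reading comes with each control period).
- get_image(name): name is "side" or "top" or "wrist"; returns the picture (480x640x3 uint8, red, green, blue); there is no depth.
- calibration(name): a dict with "vertical_fov" (degrees; the focal length in pixels is half the picture's height over the tangent of half this angle, whatever the lens; pixels are square), "cx", "cy" (the principal point, pixels), "dist" ([k1, k2, p1, p2, k3] as OpenCV has them; the pictures are not rectified), "xyz" and "orientation" of the camera in the world. Camera axes: x right, y down, z forward; pixel columns grow to the right and rows downward; lengths in mm; the calibration is good to about 2 mm. A picture is of the moment at which its call begins: read the wrist's pose just before it. calibration takes no time and is no camera call; for the wrist camera it gives the pose at the moment of the call.
- sign_off(): hands the job in, once; it reports no verdict.
The state is a dict: "time": time; "q": joint angles; "dq": joint speeds; "joint_torque": joint torques, N m; "tool_pos": TCP position; "tool_rot": TCP orientation; "wrist_force": force on the tool from outside, world axes, zero at the start; "wrist_torque": the same for the moment, N m; "finger_gap": finger opening in mm.
Only numpy, scipy, OpenCV 4.12 (cv2) and the standard library are available. Lean on these libraries where they do the work, as an engineer would, in place of code of your own. Each camera call takes 0.05 s, during which the arm holds its last target.

TASK

Pick up the small grey bin of tuning pegs from the bench and, keeping it about level, hang it by its back lip on the free length of the louvre rail: bring it in above the rail and feel it gently down, without dropping or forcing it, until the lip has caught. Then push it gently along the rail until it stands snug against the big bin that already hangs there, and leave it hanging free with the other things on the bench undisturbed.

Things in the scene. Friction and masses are not known exactly. Their poses are not given: they have to be found in the camera images.
- bin: Small grey hopper-front plastic parts bin holding pale wooden tuning pegs (fixed in it), loose and upright on the bench: 120 deep x 62 wide x 70 high (mm), 0.18 to 0.34 kg, weight low and central. Origin: centre of the underside of that box; x to its back, y across its width, z up. Back wall's outer face at x = 60. Front wall 40 high; sides 70 high from x = -9 to the back.
- bin_grip (a point): Where the bin is best gripped from above, across its 62 mm width by the two side walls: on the bin's x = 0, y = 0, 44 mm above its underside. 25 mm is free on both sides. Axes as the bin's.
- bin_lip (a point): Back lower edge of the bin's hanging lip, mid-width: bin x = 72, y = 0, z = 56 mm. A level ledge, 56 mm wide, runs back from the top of the back wall (underside at z = 66 mm) and turns down into the lip, 3.5 mm thick (x = 68.5 to 72). Between back wall and lip is a slot 8.5 mm wide, open below. Axes as the bin's.
- panel: Upright grey steel panel on a foot plate, fixed to the bench: 430 mm long (y), 225 high. Origin: on the bench, in the plane of the sheet's front face, mid-length; x points into the sheet, away from the side where bins hang; y along the panel; z up. The foot plate reaches 50 mm in front, 8 mm thick. A louvre rail runs along the front face; bins hang on it.
- rail_low (a point): Point of the sheet's front face, panel y = 0, 140 mm above the bench: the lowest height the rail can have. The rail is screwed on in slots: its top edge is 140 to 195 mm up, different each time, not reported; find it by touch or sight; it does not yield. It is 400 mm long (y = -200 to 200): an upturned tongue 3 mm thick, 14 deep, 5.5 mm off the sheet. Axes as the panel's.
- sheet_top (a point): Top edge of the sheet's front face, panel y = 0, 225 mm up. Between rail and here the sheet is plain, so a lip can touch it and slide down behind the tongue until the bin's ledge sits on the tongue's top edge. 63 mm below that edge a round bead stands out 12 mm; the back of a hung bin leans on it, sloping about 0.04 rad, front down. Axes as the panel's.
- snug (a point): Bench point below the small bin's origin when it hangs snug: panel x = -72, y = -64 mm. The big grey bin of dark pegs (100 wide, 140 deep, 90 high) hangs fixed at y = -195 to -95, reaches 152 mm from the sheet, top 4 mm above the rail's. The rail is free from y = -95 to 200. A hung bin slides against 1 to 6 N; pushed within 70 mm of the sheet it does not bind. Axes as the panel's.
- cups: Bystander: stack of three carved wooden cups, 78 mm across, 108 mm high; origin under its centre.
- jar: Bystander: amber glass jar with brass cap, 68 mm across, 100 mm high; origin under its centre.
- drum: Bystander: red frame drum lying flat, 160 mm across, 45 mm high; origin under its centre.
- mallet: Bystander: wooden mallet lying down, 240 mm long, head 26 mm high; origin under its middle.
- tape: Bystander: roll of tape lying flat, 90 mm across, 30 mm high; origin under its centre.
- pot: Bystander: turned wooden lidded pot, 120 mm across, 98 mm high; origin under its centre.
Things that resemble listed ones, but are neither listed nor needed, are in the scene too. There is more than one size of the bin; the job needs the largest.

How it is judged:
By the outcome, as a careful person would: the job done as asked, in the order asked, and still so for the second after the job is handed in, with the robot touching nothing.
It also fails if it takes over 67 s, if anything falls off the work surface, if the arm or the gripper's body presses on something with over 40 N, if the wrist force passes 120 N, or if a joint passes its speed limit or range.

## Working session

There is one attempt and no reset: what is moved stays moved. The work goes in short steps, Python scripts to look and compute and a tool call to move; the robot and the scene stay as the last step left them, time stands still between calls to the robot, and variables do not carry over. Pictures are saved under pics/ and viewed, and the job is handed in when it is done.

Besides the shell and the picture viewer there is one more tool, called after "Emit:" as name([rows], argument=value, ...), one row to a line, values as JSON. play_rows: Moves the arm, as the interface text tells. Its arguments: {"type":"object","properties":{"targets":{"type":"array","items":{"type":"array","items":{"type":"array","items":{"type":"number"}}}},"squeeze":{"type":"number"}},"required":["targets"]}

```bash
ls; mkdir -p pics; python3 - <<'E'
from station import *
import cv2
s=sense();print(s, grip_point_offset)
for n in ["side","top","wrist"]:
    print(n,calibration(n))
    cv2.imwrite(f"pics/{n}0.png",get_image(n)[:,:,::-1])
E
```

```text
pics
{'time': 0.0, 'q': array([ 1.23382146,  0.41189003, -0.01268504,  1.59700787,  0.00563201,
        1.13431703, -0.08219026]), 'dq': array([ 1.01627759e-03, -8.57613482e-04, -2.13206033e-04,  1.06482093e-03,
       -1.97453524e-04,  2.84653598e-04,  4.22790939e-05]), 'joint_torque': array([ 1.96432670e-04, -5.87951696e+01,  6.41784444e-01, -2.91067886e+01,
       -5.37633710e-02,  1.80385751e-02,  1.36708404e-04]), 'tool_pos': array([ 165.81752609, -602.22107201,  301.83010364]), 'tool_rot': array([-3.11173088e+00, -4.20749739e-01,  5.69012947e-04]), 'wrist_force': array([0.21786094, 0.48656185, 0.97139957]), 'wrist_torque': array([ 0.00773197,  0.00551276, -0.00327303]), 'finger_gap': 88.0734301788489} 61.3
side {'vertical_fov': 56.530139104978346, 'cx': 314.28083852751865, 'cy': 238.61355789696603, 'dist': array([-0.11335664,  0.        ,  0.        ,  0.        ,  0.        ]), 'xyz': array([305.15743798, 689.13253539, 831.32341616]), 'orientation': array([-0.62221984,  2.6631983 , -1.12694599])}
top {'vertical_fov': 46.93410057028265, 'cx': 318.1904129899056, 'cy': 240.16058737906036, 'dist': array([-0.15780336,  0.        ,  0.        ,  0.        ,  0.        ]), 'xyz': array([ 471.12902718,   72.00147624, 1447.99737956]), 'orientation': array([-2.2010652 ,  2.15172723, -0.15295967])}
wrist {'vertical_fov': 66.62017398105904, 'cx': 324.6049964723216, 'cy': 245.31072990946691, 'dist': array([-0.07642852,  0.        ,  0.        ,  0.        ,  0.        ]), 'xyz': array([ 238.69255686, -581.14588332,  384.51398389]), 'orientation': array([ 2.31509094, -1.76288496, -0.25021867])}
```

View pics/side0.png

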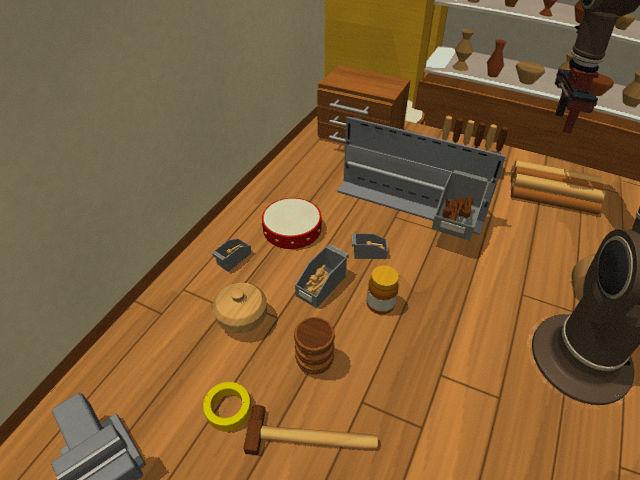

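View pics/top0.png

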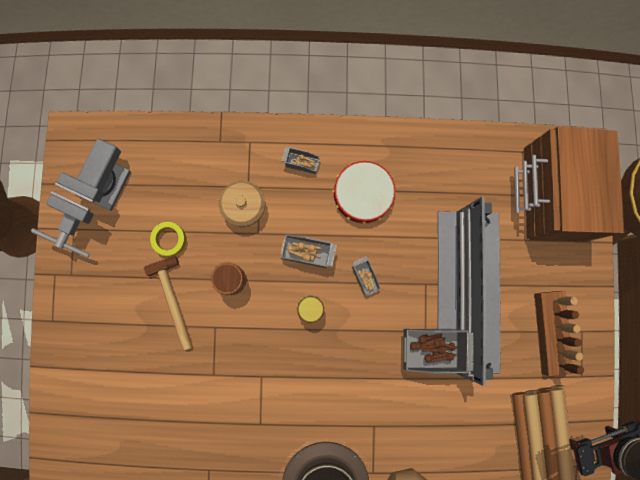

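View pics/wrist0.png

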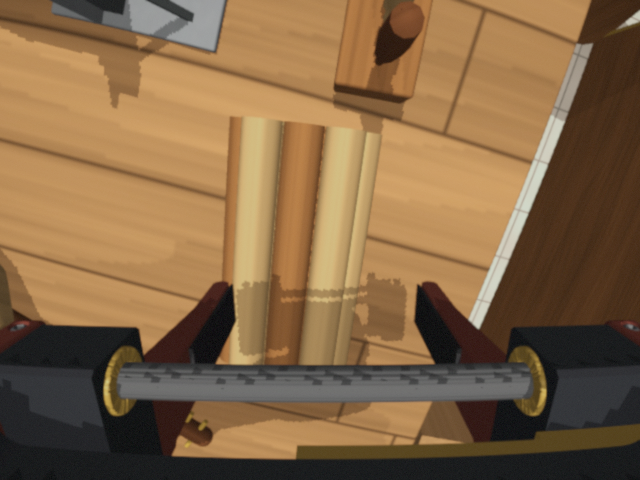

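```bash
cat > h.py <<'E'
import numpy as np, cv2, json
from station import *
from scipy.spatial.transform import Rotation as R
def K(c):
    f=240/np.tan(np.radians(c['vertical_fov']/2)); return np.array([[f,0,c['cx']],[0,f,c['cy']],[0,0,1]])
def rays(c,px):
    u=cv2.undistortPoints(np.array(px,float).reshape(-1,1,2),K(c),c['dist']).reshape(-1,2)
    d=np.c_[u,np.ones(len(u))]@R.from_rotvec(c['orientation']).as_matrix().T
    return np.array(c['xyz']),d/np.linalg.norm(d,axis=1)[:,None]
def onz(c,px,z):
    o,d=rays(c,px); return o+d*((z-o[2])/d[:,2])[:,None]
def proj(c,P):
    Rm=R.from_rotvec(c['orientation']).as_matrix(); X=(np.array(P,float).reshape(-1,3)-c['xyz'])@Rm
    return cv2.projectPoints(X,np.zeros(3),np.zeros(3),K(c),c['dist'])[0].reshape(-1,2)
def tri(ca,pa,cb,pb):
    oa,da=rays(ca,[pa]);ob,db=rays(cb,[pb]);da=da[0];db=db[0]
    s=np.linalg.lstsq(np.c_[da,-db],ob-oa,rcond=None)[0]
    A=oa+s[0]*da;B=ob+s[1]*db; return (A+B)/2,np.linalg.norm(A-B)
E
python3 - <<'E'
import cv2,numpy as np
t=cv2.imread('pics/top0.png');s=cv2.imread('pics/side0.png')
cv2.imwrite('pics/c1.png',cv2.resize(t[225:305,265:395],None,fx=6,fy=6,interpolation=cv2.INTER_CUBIC))
cv2.imwrite('pics/c2.png',cv2.resize(t[190:390,395:505],None,fx=3,fy=3,interpolation=cv2.INTER_CUBIC))
cv2.imwrite('pics/c3.png',cv2.resize(s[225:325,280:410],None,fx=6,fy=6,interpolation=cv2.INTER_CUBIC))
cv2.imwrite('pics/c4.png',cv2.resize(s[110:250,330:520],None,fx=4,fy=4,interpolation=cv2.INTER_CUBIC))
E
```

```text
(no output)
```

View pics/c1.png

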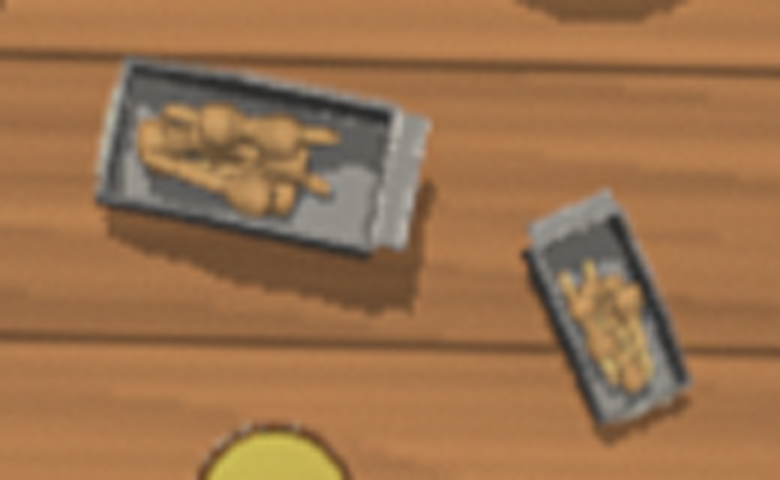

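View pics/c2.png

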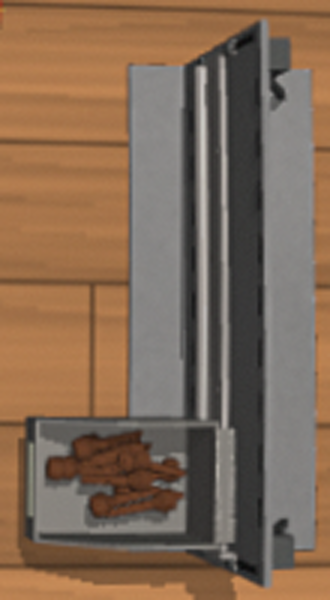

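View pics/c3.png

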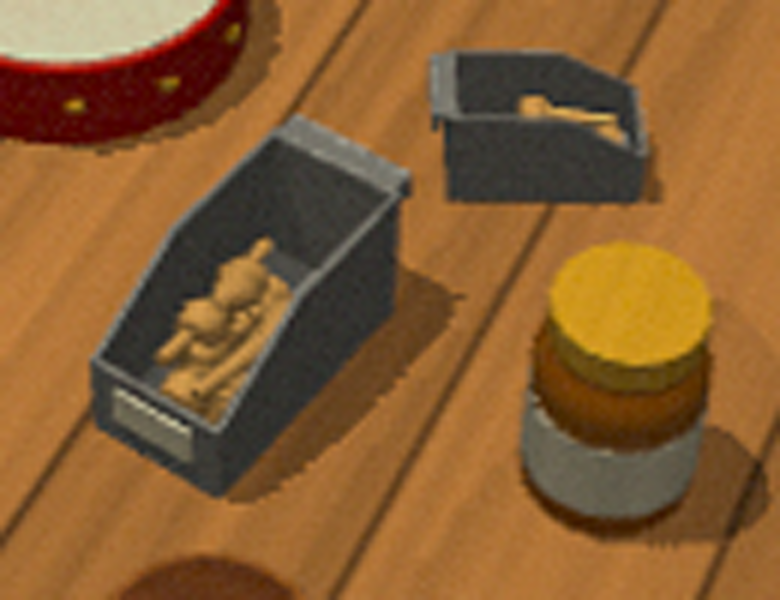

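View pics/c4.png

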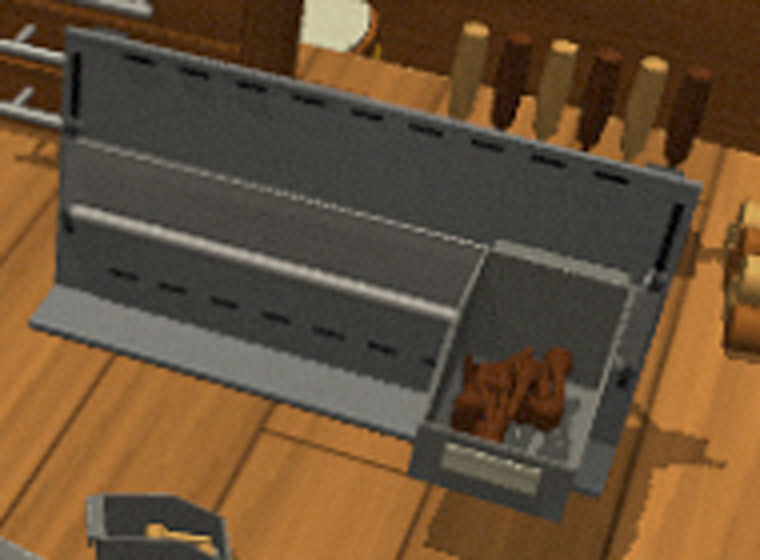

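```bash
python3 - <<'E'
from h import *
T=calibration('top');S=calibration('side')
c1=lambda p:(np.array(p)/6+[265,225]-0.4); c2=lambda p:(np.array(p)/3+[395,190]-.33)
c3=lambda p:(np.array(p)/6+[280,225]-.4); c4=lambda p:(np.array(p)/4+[330,110]-.375)
b=onz(T,[c1((430,120)),c1((405,248))],70);f=onz(T,[c1((125,60)),c1((98,203))],40)
print('back',b,'front',f); print(np.linalg.norm(b[0]-b[1]),np.linalg.norm(f[0]-f[1]),b.mean(0)-f.mean(0),np.linalg.norm((b.mean(0)-f.mean(0))[:2]))
# side
b2=onz(S,[c3((298,115)),c3((410,185))],70);f2=onz(S,[c3((92,362)),c3((220,432))],40)
print('side back',b2,'front',f2,np.linalg.norm(b2[0]-b2[1]),np.linalg.norm(f2[0]-f2[1]),np.linalg.norm((b2.mean(0)-f2.mean(0))[:2]))
for a,bb in((b,f),(b2,f2)):
    d=(a.mean(0)-bb.mean(0))[:2];print('yaw',np.degrees(np.arctan2(d[1],d[0])),'origin',a.mean(0)[:2]-72*d/np.linalg.norm(d), bb.mean(0)[:2]+60*d/np.linalg.norm(d))
st=onz(T,[c2((258,22)),c2((258,580))],225); ft=onz(T,[c2((130,66)),c2((130,415))],8)
print('sheet',st,np.linalg.norm(st[0]-st[1]));print('foot',ft)
sts=onz(S,[c4((68,30)),c4((698,185))],225);fts=onz(S,[c4((32,322)),c4((415,440))],8)
print('sheet side',sts,np.linalg.norm(sts[0]-sts[1]));print('foot',fts)
for z in (140,150,160,170,180,190): print(z,onz(T,[c2((222,57)),c2((226,418))],z)[:,:2].ravel(),onz(S,[c4((75,140)),c4((485,245))],z)[:,:2].ravel())
print(tri(T,c2((222,57)),S,c4((75,140))))
# big bin top corners triangulated
print('bigbin rim', onz(T,[c2((27,420)),c2((25,540)),c2((218,420))],170))
E
```

```text
back [[617.08257709 -10.54943854  70.        ]
 [563.22956741  -1.06724951  70.        ]] front [[642.8887922  118.56191185  40.        ]
 [581.36226941 128.35897784  40.        ]]
54.681427932051214 62.30164932795443 [ -21.96945856 -129.26878887   30.        ] 131.1223737046346
side back [[618.52434346 -13.5358158   70.        ]
 [562.34899624   2.53873183  70.        ]] front [[644.76277967 115.87864996  40.        ]
 [585.48969125 124.83016439  40.        ]] 58.42996420319835 59.94521349706899 128.25185949189088
yaw -99.64535914301287 origin [602.21962     65.17384258] [602.07257435  64.30862267]
yaw -101.09921031079392 origin [604.29727765  65.15472086] [603.57572896  61.47668813]
sheet [[ 718.68300948 -332.74125396  225.        ]
 [ 296.80508868 -331.27669351  225.        ]] 421.8804629233468
foot [[ 718.72263838 -285.6715066     8.        ]
 [ 410.06412827 -285.74973394    8.        ]]
sheet side [[ 721.11914668 -340.09403154  225.        ]
 [ 295.04514476 -342.99518549  225.        ]] 426.08387884094935
foot [[ 718.11973652 -288.45154269    8.        ]
 [ 423.21548298 -285.567
[... 274 characters left out ...]
924346 -323.68802939  414.6916964  -325.41768509] [ 699.5318783  -309.13545517  411.14953036 -313.62992051]
170 [ 700.39529404 -320.61589965  415.12987532 -322.33212632] [ 693.65729638 -294.26530516  409.57067746 -298.69282116]
180 [ 698.60134461 -317.54376991  415.56805425 -319.24656754] [ 687.78271445 -279.39515514  407.99182456 -283.75572182]
190 [ 696.80739518 -314.47164017  416.00623317 -316.16100877] [ 681.90813253 -264.52500513  406.41297166 -268.81862248]
(array([ 705.38190669, -326.98177231,  148.16695407]), np.float64(2.240133017422684))
bigbin rim [[ 412.26636397 -164.48641165  170.        ]
 [ 320.1316755  -164.19408851  170.        ]
 [ 413.54007147 -315.88454786  170.        ]]
```

```bash
python3 - <<'E'
from h import *
T=calibration('top');s=sense()
M=R.from_rotvec(s['tool_rot']).as_matrix();print(M.round(4));print('yaw tool y',np.degrees(np.arctan2(M[1,1],M[0,1])))
for n,p,z in(('jar',(311,309),100),('cups',(228,278),108),('pot',(241,203),98),('drum',(364,191),45),('smallbin',(366,277),50),('smallbin2',(301,160),50)):
    P=onz(T,[p],z)[0]; d=P[:2]-[603,64]; a=np.radians(-100.3);print(n,P.round(0),'in bin axes',(d@[np.cos(a),np.sin(a)]).round(),(d@[-np.sin(a),np.cos(a)]).round())
E
```

```text
[[ 9.641e-01  2.656e-01 -4.000e-04]
 [ 2.656e-01 -9.641e-01  1.100e-03]
 [-1.000e-04 -1.200e-03 -1.000e+00]]
yaw tool y -74.59792305898482
jar [455.  50. 100.] in bin axes 40.0 -143.0
cups [525. 253. 108.] in bin axes -172.0 -110.0
pot [712. 229.  98.] in bin axes -182.0 78.0
drum [761. -82.  45.] in bin axes 115.0 182.0
smallbin [538. -89.  50.] in bin axes 162.0 -36.0
smallbin2 [838.  84.  50.] in bin axes -61.0 227.0
```

```bash
cat >> h.py <<'E'
def go(pos,yawy,s=None):
    "print tool-frame shift (m) and turn (deg) to world TCP pos, tool y at yaw (deg), z down"
    s=s or sense(); Rm=R.from_rotvec(s['tool_rot']); 
    d=Rm.inv().apply(np.array(pos,float)-s['tool_pos'])/1000
    a=np.radians(yawy); y=np.array([np.cos(a),np.sin(a),0]); z=np.array([0,0,-1.]); x=np.cross(y,z)
    r=(Rm.inv()*R.from_matrix(np.c_[x,y,z])).as_rotvec(degrees=True)
    print('shift',d.round(4),'turn',r.round(2),'| t',round(float(s['time']),2),'tcp',s['tool_pos'].round(1),'F',s['wrist_force'].round(2),'gap',round(float(s['finger_gap']),1))
E
python3 - <<'E'
from h import *
go((603,64,400),-10.3)
E
```

```text
shift [ 0.5984 -0.5264 -0.0974] turn [-7.00e-02 -3.00e-02 -6.43e+01] | t 0.15 tcp [ 165.9 -602.3  302. ] F [ 0.38 -0.12 -0.5 ] gap 87.5
```

Emit:
play_rows([
  [[0, 0, -0.035, 0, 0, 0, 100], [0, 0, -0.07, 0, 0, 0, 100], [0.02, -0.018, -0.1, 0, 0, -4, 100], [0.045, -0.04, -0.1, 0, 0, -10, 100], [0.075, -0.066, -0.1, 0, 0, -17, 100], [0.105, -0.092, -0.1, 0, 0, -24, 100], [0.135, -0.119, -0.1, 0, 0, -31, 100], [0.165, -0.145, -0.1, 0, 0, -38, 100], [0.195, -0.171, -0.1, 0, 0, -45, 100], [0.225, -0.198, -0.1, 0, 0, -52, 100], [0.255, -0.224, -0.1, 0, 0, -58, 100], [0.285, -0.25, -0.1, 0, 0, -64.3, 100]],
])

```text
time: 1.15
tool_pos: [374.8, -284.0, 402.7]
tool_rot: [2.407, 2.019, -0.0]
wrist_force: [1.7, -0.4, 0.2]
finger_gap: 88.0
```

```bash
python3 - <<'E'
from h import *
print(sense()['q'].round(3))
go((603,64,250),-10.3)
E
```

```text
[ 0.908  0.091 -0.389  1.785  0.036  1.272  0.335]
shift [0.3824 0.1642 0.1526] turn [0.   0.02 0.29] | t 1.15 tcp [ 374.8 -284.   402.7] F [ 1.69 -0.43  0.19] gap 88.0
```

Emit:
play_rows([
  [[0.03, 0.013, 0, 0, 0, 0, 100], [0.065, 0.028, 0, 0, 0, 0, 100], [0.1, 0.043, 0.01, 0, 0, 0, 100], [0.135, 0.058, 0.025, 0, 0, 0, 100], [0.17, 0.073, 0.04, 0, 0, 0, 100], [0.205, 0.088, 0.055, 0, 0, 0, 100], [0.24, 0.103, 0.075, 0, 0, 0, 100], [0.275, 0.118, 0.095, 0, 0, 0, 100], [0.31, 0.133, 0.115, 0, 0, 0, 100], [0.345, 0.148, 0.135, 0, 0, 0, 100], [0.37, 0.159, 0.15, 0, 0, 0, 100], [0.382, 0.164, 0.153, 0, 0, 0, 100]],
])

```text
time: 2.15
tool_pos: [604.0, 65.1, 246.1]
tool_rot: [-2.404, -2.015, 0.003]
wrist_force: [-1.1, -0.6, 0.3]
finger_gap: 88.1
```

```bash
python3 - <<'E'
from h import *
go((603,64,105.3),-10.3)
W=calibration('wrist');cv2.imwrite('pics/w1.png',get_image('wrist')[:,:,::-1])
# expected projections of bin rim points
a=np.radians(-100.3);x=np.array([np.cos(a),np.sin(a),0]);y=np.array([-np.sin(a),np.cos(a),0]);o=np.array([603,64,0])
P=[o+x*u+y*v+[0,0,w] for u,v,w in((72,28,70),(72,-28,70),(-60,31,40),(-60,-31,40),(-9,31,70),(-9,-31,70))]
print(proj(W,P).round(0))
E
```

```text
shift [-1.500e-03 -1.000e-04  1.408e-01] turn [-0.26 -0.08  0.25] | t 2.15 tcp [604.   65.1 246.1] F [-1.09 -0.56  0.32] gap 88.1
[[360. 337.]
 [290. 337.]
 [365. 166.]
 [286. 165.]
 [367. 239.]
 [283. 239.]]
```

View pics/w1.png

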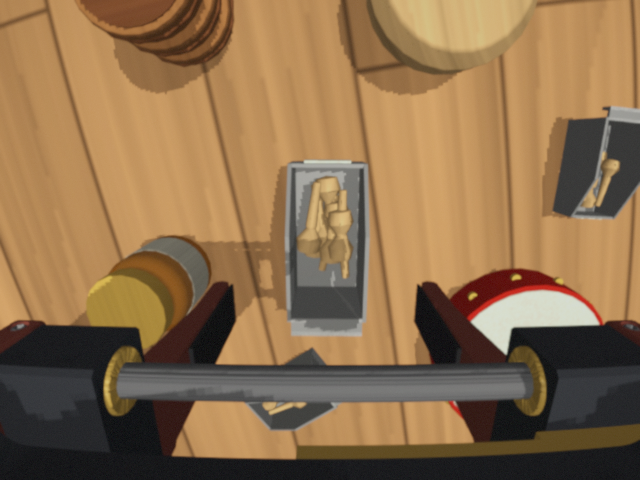

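Emit:
play_rows([
  [[0, 0, 0.025, 0, 0, 0, 100], [0, 0, 0.055, 0, 0, 0, 100], [0, 0.001, 0.085, 0, 0, 0, 100], [0, 0.001, 0.11, 0, 0, 0.2, 100], [0, 0.001, 0.13, 0, 0, 0.2, 100], [0, 0.001, 0.14, 0, 0, 0.2, 100], [0, 0.001, 0.14, 0, 0, 0.2, 100], [0, 0.001, 0.14, 0, 0, 0.2, 100]],
])

```text
time: 2.87
tool_pos: [605.2, 59.9, 110.3]
tool_rot: [2.416, 2.008, 0.0]
wrist_force: [-0.4, 0.2, 0.3]
finger_gap: 88.1
```

```bash
python3 - <<'E'
from h import *
go((604.5,65.8,105.3),-10.3)
E
```

```text
shift [ 0.0057 -0.0018  0.005 ] turn [ 0.01  0.01 -0.23] | t 2.87 tcp [605.2  59.9 110.3] F [-0.37  0.24  0.3 ] gap 88.1
```

Emit:
play_rows([
  [[0.003, -0.001, 0.003, 0, 0, 0, 100], [0.006, -0.002, 0.005, 0, 0, 0, 100], [0.006, -0.002, 0.005, 0, 0, 0, 60], [0.006, -0.002, 0.005, 0, 0, 0, 50], [0.006, -0.002, 0.005, 0, 0, 0, 50], [0.006, -0.002, 0.005, 0, 0, 0, 50], [0.006, -0.002, 0.005, 0, 0, 0, 50], [0.006, -0.002, 0.005, 0, 0, 0, 50]],
], squeeze=20)

```text
time: 3.53
tool_pos: [604.3, 66.7, 104.9]
tool_rot: [2.415, 2.008, 0.001]
wrist_force: [0.0, 0.2, 2.7]
finger_gap: 61.6
```

```bash
python3 - <<'E'
from h import *
go((604.5,65.8,205.3),-10.3)
E
```

```text
shift [-0.0008  0.0004 -0.1004] turn [ 0.03 -0.   -0.21] | t 3.53 tcp [604.3  66.7 104.9] F [0.03 0.18 2.69] gap 61.6
```

Emit:
play_rows([
  [[0, 0, -0.01, 0, 0, 0, 50], [0, 0, -0.03, 0, 0, 0, 50], [0, 0, -0.055, 0, 0, 0, 50], [0, 0, -0.08, 0, 0, 0, 50], [0, 0, -0.105, 0, 0, 0, 50], [0, 0, -0.13, 0, 0, 0, 50], [0, 0, -0.15, 0, 0, 0, 50], [0, 0, -0.16, 0, 0, 0, 50], [0, 0, -0.16, 0, 0, 0, 50], [0, 0, -0.16, 0, 0, 0, 50]],
])

```text
time: 4.37
tool_pos: [603.9, 66.6, 264.4]
tool_rot: [2.415, 2.009, -0.0]
wrist_force: [-0.8, 0.1, -1.5]
finger_gap: 61.9
```

```bash
python3 - <<'E'
from h import *
go((500,-200,250),0)
cv2.imwrite('pics/w2.png',get_image('wrist')[:,:,::-1])
cv2.imwrite('pics/s2.png',get_image('side')[:,:,::-1])
E
```

```text
shift [-0.281  -0.0535  0.0145] turn [  0.     0.02 -10.51] | t 4.37 tcp [603.9  66.6 264.4] F [-0.82  0.06 -1.49] gap 61.9
```

View pics/s2.png

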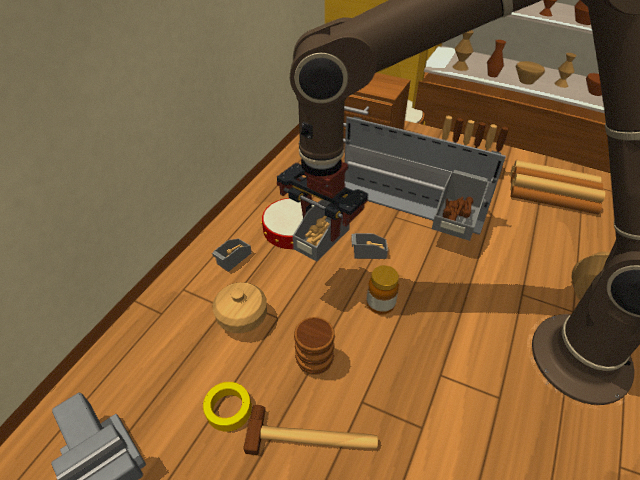

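View pics/w2.png

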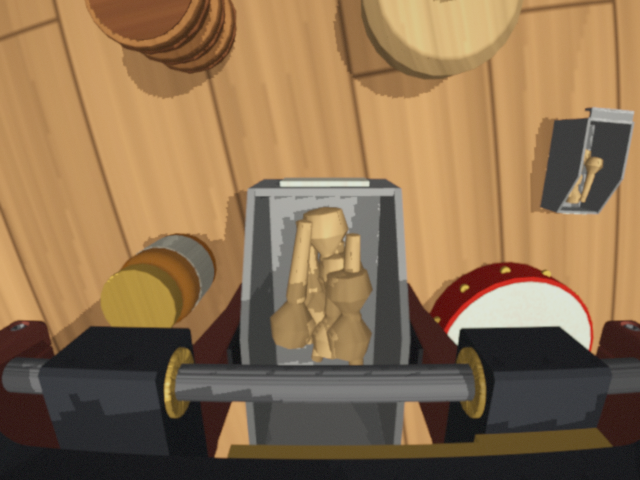

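```bash
python3 - <<'E'
from h import *
W=calibration('wrist');s=sense();M=R.from_rotvec(s['tool_rot'])
P=onz(W,[(247,187),(402,187)],s['tool_pos'][2]-104.9+40);print(M.inv().apply(P-s['tool_pos']).round(1))
E
```

```text
[[ 58.9 -31.6  64.9]
 [ 58.9  31.   64.8]]
```

Emit:
play_rows([
  [[-0.02, -0.004, 0, 0, 0, -1, 50], [-0.05, -0.01, 0, 0, 0, -2, 50], [-0.08, -0.015, 0, 0, 0, -3.5, 50], [-0.11, -0.021, 0, 0, 0, -5, 50], [-0.14, -0.027, 0, 0, 0, -6.5, 50], [-0.17, -0.032, 0, 0, 0, -8, 50], [-0.2, -0.038, 0, 0, 0, -9, 50], [-0.23, -0.044, 0, 0, 0, -10, 50], [-0.255, -0.048, 0, 0, 0, -10.5, 50], [-0.275, -0.052, 0, 0, 0, -10.5, 50], [-0.281, -0.0535, 0, 0, 0, -10.5, 50], [-0.281, -0.0535, 0, 0, 0, -10.5, 50]],
])

```text
time: 5.47
tool_pos: [499.1, -201.4, 263.3]
tool_rot: [-2.224, -2.216, 0.002]
wrist_force: [-1.0, -0.6, -1.5]
finger_gap: 61.9
```

```bash
python3 - <<'E'
from h import *
go((495,-240,230),0)
for n in('top','side'): cv2.imwrite(f'pics/{n}3.png',get_image(n)[:,:,::-1])
t=cv2.imread('pics/top3.png');s=cv2.imread('pics/side3.png')
cv2.imwrite('pics/c5.png',cv2.resize(t[190:390,375:505],None,fx=3,fy=3,interpolation=cv2.INTER_CUBIC))
cv2.imwrite('pics/c6.png',cv2.resize(s[70:250,330:520],None,fx=4,fy=3.3,interpolation=cv2.INTER_CUBIC))
E
```

```text
shift [-0.0386 -0.0039  0.0333] turn [-0.13 -0.03 -0.19] | t 5.47 tcp [ 499.1 -201.4  263.3] F [-1.05 -0.58 -1.51] gap 61.9
```

View pics/c5.png

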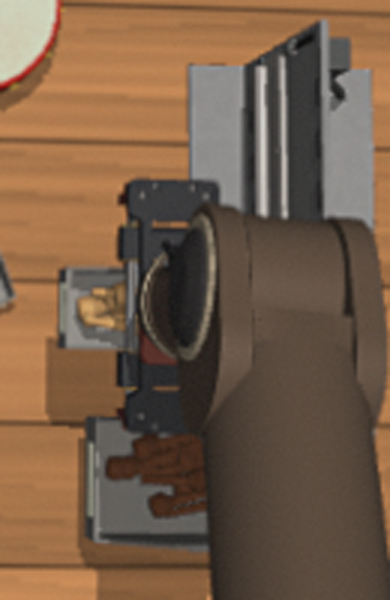

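View pics/c6.png

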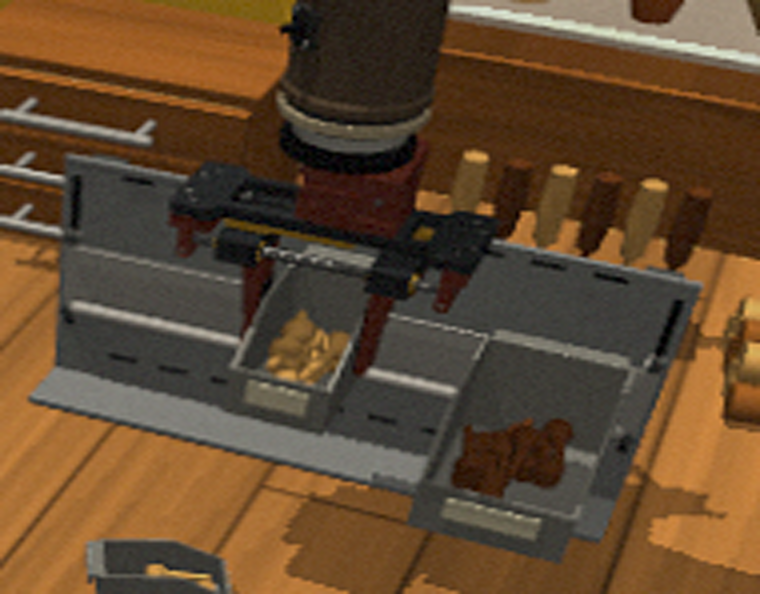

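Emit:
play_rows([
  [[-0.01, -0.001, 0.01, 0, 0, 0, 50], [-0.022, -0.002, 0.02, 0, 0, 0, 50], [-0.034, -0.003, 0.028, 0, 0, 0, 50], [-0.042, -0.004, 0.033, 0, 0, 0, 50], [-0.046, -0.004, 0.033, 0, 0, 0, 50], [-0.046, -0.004, 0.033, 0, 0, 0, 50], [-0.046, -0.004, 0.033, 0, 0, 0, 50], [-0.046, -0.004, 0.033, 0, 0, 0, 50]],
])

```text
time: 6.23
tool_pos: [496.7, -245.3, 232.0]
tool_rot: [2.221, 2.222, 0.001]
wrist_force: [-0.2, 0.4, -0.7]
finger_gap: 62.2
```

```bash
python3 - <<'E'
from h import *
go((495,-263.5,230),0)
E
```

```text
shift [-0.0182 -0.0017  0.002 ] turn [ 0.04 -0.01  0.03] | t 6.23 tcp [ 496.7 -245.3  232. ] F [-0.2   0.41 -0.69] gap 62.2
```

Emit:
play_rows([
  [[-0.003, 0, 0, 0, 0, 0, 50], [-0.006, 0, 0, 0, 0, 0, 50], [-0.009, 0, 0, 0, 0, 0, 50], [-0.011, 0, 0, 0, 0, 0, 50], [-0.013, 0, 0, 0, 0, 0, 50], [-0.013, 0, 0, 0, 0, 0, 50], [-0.013, 0, 0, 0, 0, 0, 50]],
])

```text
time: 6.82
tool_pos: [496.3, -258.9, 231.6]
tool_rot: [-2.222, -2.221, -0.0]
wrist_force: [-0.3, -0.2, -2.2]
finger_gap: 62.0
```

Emit:
play_rows([
  [[-0.001, 0, 0, 0, 0, 0, 50], [-0.002, 0, 0, 0, 0, 0, 50], [-0.002, 0, 0, 0, 0, 0, 50], [-0.002, 0, 0, 0, 0, 0, 50]],
])

```text
time: 7.15
tool_pos: [496.3, -260.8, 231.6]
tool_rot: [2.221, 2.221, 0.0]
wrist_force: [0.5, -0.7, -2.5]
finger_gap: 62.0
```

Emit:
play_rows([
  [[-0.001, 0, 0, 0, 0, 0, 50], [-0.0015, 0, 0, 0, 0, 0, 50], [-0.0015, 0, 0, 0, 0, 0, 50], [-0.0015, 0, 0, 0, 0, 0, 50]],
])

```text
time: 7.48
tool_pos: [496.3, -262.2, 231.6]
tool_rot: [-2.221, -2.222, -0.0]
wrist_force: [0.0, 0.3, -0.8]
finger_gap: 62.1
```

Emit:
play_rows([
  [[-0.001, 0, 0, 0, 0, 0, 50], [-0.0015, 0, 0, 0, 0, 0, 50], [-0.0015, 0, 0, 0, 0, 0, 50], [-0.0015, 0, 0, 0, 0, 0, 50]],
])

```text
time: 7.82
tool_pos: [496.3, -262.4, 231.6]
tool_rot: [-2.219, -2.222, -0.001]
wrist_force: [-0.6, 5.2, -0.5]
finger_gap: 62.2
```

Emit:
play_rows([
  [[0.0006, 0, 0.001, 0, 0, 0, 50], [0.0006, 0, 0.004, 0, 0, 0, 50], [0.0006, 0, 0.007, 0, 0, 0, 50], [0.0006, 0, 0.01, 0, 0, 0, 50], [0.0006, 0, 0.013, 0, 0, 0, 50], [0.0006, 0, 0.016, 0, 0, 0, 50], [0.0006, 0, 0.018, 0, 0, 0, 50], [0.0006, 0, 0.02, 0, 0, 0, 50], [0.0006, 0, 0.02, 0, 0, 0, 50]],
])

```text
time: 8.57
tool_pos: [496.4, -262.3, 211.0]
tool_rot: [-2.22, -2.222, -0.001]
wrist_force: [1.4, 4.2, -3.2]
finger_gap: 61.6
```

Emit:
play_rows([
  [[0, 0, 0.001, 0, 0, 0, 50], [0, 0, 0.002, 0, 0, 0, 50], [0, 0, 0.003, 0, 0, 0, 50], [0, 0, 0.004, 0, 0, 0, 50], [0, 0, 0.005, 0, 0, 0, 50], [0, 0, 0.006, 0, 0, 0, 50], [0, 0, 0.006, 0, 0, 0, 50]],
])

```text
time: 9.15
tool_pos: [496.6, -262.3, 205.4]
tool_rot: [-2.22, -2.222, -0.001]
wrist_force: [1.1, 5.7, -1.3]
finger_gap: 62.0
```

Emit:
play_rows([
  [[0.0003, 0, 0.001, 0, 0, 0, 50], [0.0003, 0, 0.002, 0, 0, 0, 50], [0.0003, 0, 0.003, 0, 0, 0, 50], [0.0003, 0, 0.004, 0, 0, 0, 50], [0.0003, 0, 0.004, 0, 0, 0, 50]],
])

```text
time: 9.57
tool_pos: [496.4, -262.3, 201.3]
tool_rot: [-2.22, -2.222, -0.001]
wrist_force: [0.1, 4.1, -1.4]
finger_gap: 61.7
```

Emit:
play_rows([
  [[0, 0, 0.0007, 0, 0, 0, 50], [0, 0, 0.0014, 0, 0, 0, 50], [0, 0, 0.002, 0, 0, 0, 50], [0, 0, 0.002, 0, 0, 0, 50]],
])

```text
time: 9.9
tool_pos: [496.4, -262.3, 199.4]
tool_rot: [-2.22, -2.222, -0.001]
wrist_force: [-0.7, 5.4, -1.7]
finger_gap: 61.7
```

Emit:
play_rows([
  [[0, 0, 0.0007, 0, 0, 0, 50], [0, 0, 0.0014, 0, 0, 0, 50], [0, 0, 0.002, 0, 0, 0, 50], [0, 0, 0.002, 0, 0, 0, 50]],
])

```text
time: 10.23
tool_pos: [496.4, -262.3, 197.4]
tool_rot: [-2.22, -2.222, -0.001]
wrist_force: [-0.2, 4.8, -0.6]
finger_gap: 61.7
```

Emit:
play_rows([
  [[0, 0, 0.0007, 0, 0, 0, 50], [0, 0, 0.0014, 0, 0, 0, 50], [0, 0, 0.002, 0, 0, 0, 50], [0, 0, 0.002, 0, 0, 0, 50]],
])

```text
time: 10.57
tool_pos: [496.4, -262.3, 195.4]
tool_rot: [-2.22, -2.222, -0.001]
wrist_force: [-0.1, 6.2, -1.2]
finger_gap: 62.2
```

Emit:
play_rows([
  [[0.0003, 0, 0.0007, 0, 0, 0, 50], [0.0003, 0, 0.0014, 0, 0, 0, 50], [0.0003, 0, 0.002, 0, 0, 0, 50], [0.0003, 0, 0.002, 0, 0, 0, 50]],
])

```text
time: 10.9
tool_pos: [496.3, -262.3, 193.4]
tool_rot: [-2.221, -2.222, -0.0]
wrist_force: [0.6, 4.9, -1.5]
finger_gap: 62.1
```

Emit:
play_rows([
  [[0, 0, 0.0007, 0, 0, 0, 50], [0, 0, 0.0014, 0, 0, 0, 50], [0, 0, 0.002, 0, 0, 0, 50], [0, 0, 0.002, 0, 0, 0, 50]],
])

```text
time: 11.23
tool_pos: [496.4, -262.3, 191.4]
tool_rot: [-2.221, -2.222, -0.0]
wrist_force: [-0.2, 5.5, -1.6]
finger_gap: 61.6
```

Emit:
play_rows([
  [[0, 0, 0.0007, 0, 0, 0, 50], [0, 0, 0.0014, 0, 0, 0, 50], [0, 0, 0.002, 0, 0, 0, 50], [0, 0, 0.002, 0, 0, 0, 50]],
])

```text
time: 11.57
tool_pos: [496.3, -262.3, 189.4]
tool_rot: [-2.221, -2.222, -0.0]
wrist_force: [-0.0, 4.6, -1.2]
finger_gap: 61.8
```

Emit:
play_rows([
  [[0, 0, 0.0005, 0, 0, 0, 50], [0, 0, 0.001, 0, 0, 0, 50], [0, 0, 0.001, 0, 0, 0, 50]],
])

```text
time: 11.82
tool_pos: [496.3, -262.3, 188.5]
tool_rot: [-2.221, -2.222, -0.0]
wrist_force: [-0.9, 5.3, -0.6]
finger_gap: 62.0
```

Emit:
play_rows([
  [[0, 0, 0.0005, 0, 0, 0, 50], [0, 0, 0.001, 0, 0, 0, 50], [0, 0, 0.001, 0, 0, 0, 50]],
])

```text
time: 12.07
tool_pos: [496.4, -262.3, 187.5]
tool_rot: [-2.221, -2.222, -0.0]
wrist_force: [0.6, 4.7, -1.0]
finger_gap: 61.6
```

Emit:
play_rows([
  [[0, 0, 0.0005, 0, 0, 0, 50], [0, 0, 0.001, 0, 0, 0, 50], [0, 0, 0.001, 0, 0, 0, 50]],
])

```text
time: 12.32
tool_pos: [496.3, -262.3, 186.5]
tool_rot: [-2.221, -2.222, -0.0]
wrist_force: [1.1, 4.8, -0.7]
finger_gap: 62.1
```

Emit:
play_rows([
  [[0, 0, 0.0005, 0, 0, 0, 50], [0, 0, 0.001, 0, 0, 0, 50], [0, 0, 0.001, 0, 0, 0, 50]],
])

```text
time: 12.57
tool_pos: [496.3, -262.3, 185.5]
tool_rot: [-2.221, -2.222, -0.0]
wrist_force: [0.1, 5.0, -1.0]
finger_gap: 62.2
```

Emit:
play_rows([
  [[0, 0, 0.0005, 0, 0, 0, 50], [0, 0, 0.001, 0, 0, 0, 50], [0, 0, 0.001, 0, 0, 0, 50]],
])

```text
time: 12.82
tool_pos: [496.3, -262.3, 184.5]
tool_rot: [-2.221, -2.222, -0.0]
wrist_force: [1.5, 5.5, -1.2]
finger_gap: 61.5
```

```bash
python3 - <<'E'
from h import *
for n in('top','side','wrist'): cv2.imwrite(f'pics/{n}4.png',get_image(n)[:,:,::-1])
s=cv2.imread('pics/side4.png')
cv2.imwrite('pics/c7.png',cv2.resize(s[90:240,350:510],None,fx=5,fy=4,interpolation=cv2.INTER_CUBIC))
E
```

```text
(no output)
```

View pics/c7.png

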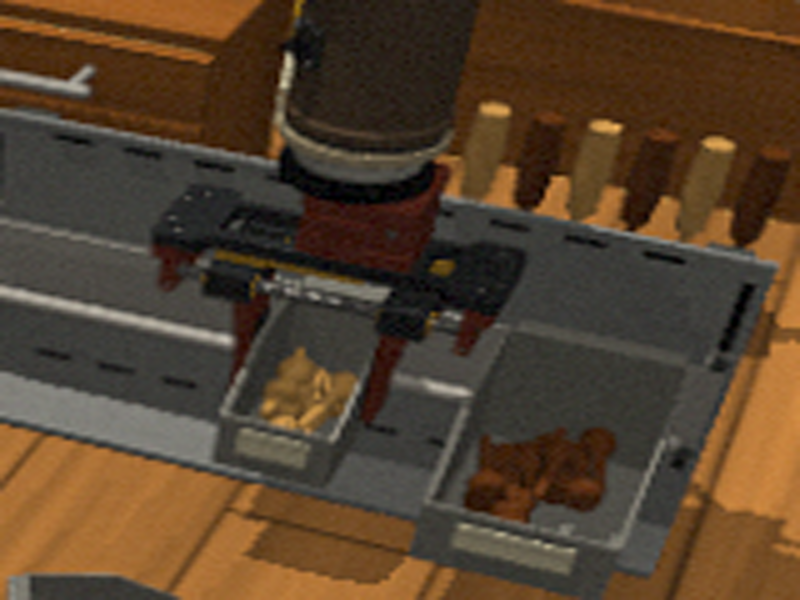

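Emit:
play_rows([
  [[0, 0, 0.0005, 0, 0, 0, 50], [0, 0, 0.001, 0, 0, 0, 50], [0, 0, 0.001, 0, 0, 0, 50]],
])

```text
time: 13.22
tool_pos: [496.4, -262.3, 184.0]
tool_rot: [2.221, 2.222, 0.0]
wrist_force: [-0.8, 5.4, 3.5]
finger_gap: 61.8
```

Emit:
play_rows([
  [[0, 0, 0.0005, 0, 0, 0, 50], [0, 0, 0.001, 0, 0, 0, 50], [0, 0, 0.001, 0, 0, 0, 50]],
])

```text
time: 13.47
tool_pos: [496.5, -262.3, 183.7]
tool_rot: [2.221, 2.221, -0.0]
wrist_force: [-2.8, 7.2, 10.5]
finger_gap: 61.9
```

Emit:
play_rows([
  [[0, 0, 0.0005, 0, 0, 0, 50], [0, 0, 0.001, 0, 0, 0, 50], [0, 0, 0.001, 0, 0, 0, 50]],
])

```text
time: 13.72
tool_pos: [496.6, -262.2, 183.0]
tool_rot: [2.221, 2.221, 0.0]
wrist_force: [-5.1, 7.6, 12.5]
finger_gap: 61.9
```

Emit:
play_rows([
  [[0.0003, 0, -0.0005, 0, 0, 0, 50], [0.0005, 0, -0.001, 0, 0, 0, 50], [0.0007, 0, -0.0015, 0, 0, 0, 50], [0.0007, 0, -0.0015, 0, 0, 0, 50]],
])

```text
time: 14.05
tool_pos: [496.5, -262.1, 183.2]
tool_rot: [2.221, 2.221, 0.0]
wrist_force: [-0.2, 4.4, 1.8]
finger_gap: 62.0
```

Emit:
play_rows([
  [[0, 0, 0, 0, 0, 0, 68], [0, 0, 0, 0, 0, 0, 69], [0, 0, 0, 0, 0, 0, 69], [0, 0, 0, 0, 0, 0, 69]],
], squeeze=3)

```text
time: 14.38
tool_pos: [496.4, -262.2, 183.1]
tool_rot: [2.221, 2.221, -0.0]
wrist_force: [1.2, 2.3, 0.1]
finger_gap: 62.1
```

Emit:
play_rows([
  [[0.001, 0, 0, 0, 0, 0, 50], [0.002, 0, 0, 0, 0, 0, 50], [0.003, 0, 0, 0, 0, 0, 50], [0.0035, 0, 0, 0, 0, 0, 50], [0.0035, 0, 0, 0, 0, 0, 50]],
], squeeze=12)

```text
time: 14.8
tool_pos: [495.9, -260.6, 183.1]
tool_rot: [2.222, 2.218, -0.003]
wrist_force: [0.9, -6.7, -3.7]
finger_gap: 62.3
```

Emit:
play_rows([
  [[-0.001, 0, 0, 0, 0, 0, 50], [-0.002, 0, 0, 0, 0, 0, 50], [-0.0022, 0, 0, 0, 0, 0, 50], [-0.0022, 0, 0, 0, 0, 0, 68], [-0.0022, 0, 0, 0, 0, 0, 71], [-0.0022, 0, 0, 0, 0, 0, 72], [-0.0022, 0, 0, 0, 0, 0, 73], [-0.0022, 0, 0, 0, 0, 0, 74], [-0.0022, 0, 0, 0, 0, 0, 75], [-0.0022, 0, 0, 0, 0, 0, 76]],
], squeeze=3)

```text
time: 15.63
tool_pos: [496.4, -260.4, 183.2]
tool_rot: [2.221, 2.222, 0.0]
wrist_force: [0.1, -0.3, 0.4]
finger_gap: 66.5
```

```bash
python3 - <<'E'
from h import *
go((496,-262,183),0)
for n in('side','wrist'): cv2.imwrite(f'pics/{n}5.png',get_image(n)[:,:,::-1])
s=cv2.imread('pics/side5.png')
cv2.imwrite('pics/c8.png',cv2.resize(s[90:240,350:510],None,fx=5,fy=4,interpolation=cv2.INTER_CUBIC))
E
```

```text
shift [-0.0016 -0.0005  0.0002] turn [ 0.01 -0.01  0.02] | t 15.63 tcp [ 496.4 -260.4  183.2] F [ 0.08 -0.32  0.45] gap 66.5
```

View pics/c8.png

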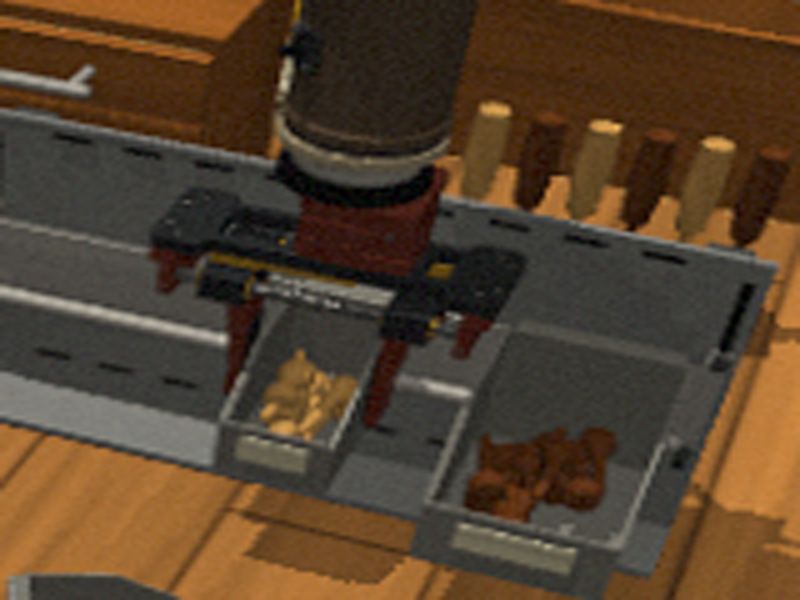

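View pics/wrist5.png

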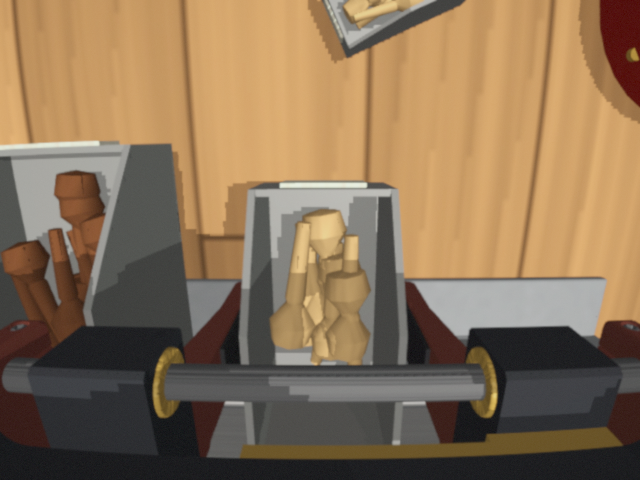

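Emit:
play_rows([
  [[0, 0, 0, 0, 0, 0, 85], [0, 0, 0, 0, 0, 0, 95], [0, 0, 0, 0, 0, 0, 95], [0, 0, 0, 0, 0, 0, 95], [0, 0, -0.005, 0, 0, 0, 95], [0, 0, -0.02, 0, 0, 0, 95], [0, 0, -0.04, 0, 0, 0, 95], [0, 0, -0.06, 0, 0, 0, 95], [0, 0, -0.08, 0, 0, 0, 95], [0, 0, -0.08, 0, 0, 0, 95]],
])

```text
time: 16.57
tool_pos: [497.9, -260.9, 267.4]
tool_rot: [2.217, 2.218, 0.003]
wrist_force: [1.1, 0.6, 0.3]
finger_gap: 83.4
```

```bash
python3 - <<'E'
from h import *
go((570,-285,263),0)
for n in('side','wrist'): cv2.imwrite(f'pics/{n}6.png',get_image(n)[:,:,::-1])
s=cv2.imread('pics/side6.png')
cv2.imwrite('pics/c9.png',cv2.resize(s[90:240,350:510],None,fx=5,fy=4,interpolation=cv2.INTER_CUBIC))
E
```

```text
shift [-0.0241  0.072   0.0048] turn [0.3  0.16 0.01] | t 16.57 tcp [ 497.9 -260.9  267.4] F [1.09 0.62 0.34] gap 83.4
```

View pics/c9.png

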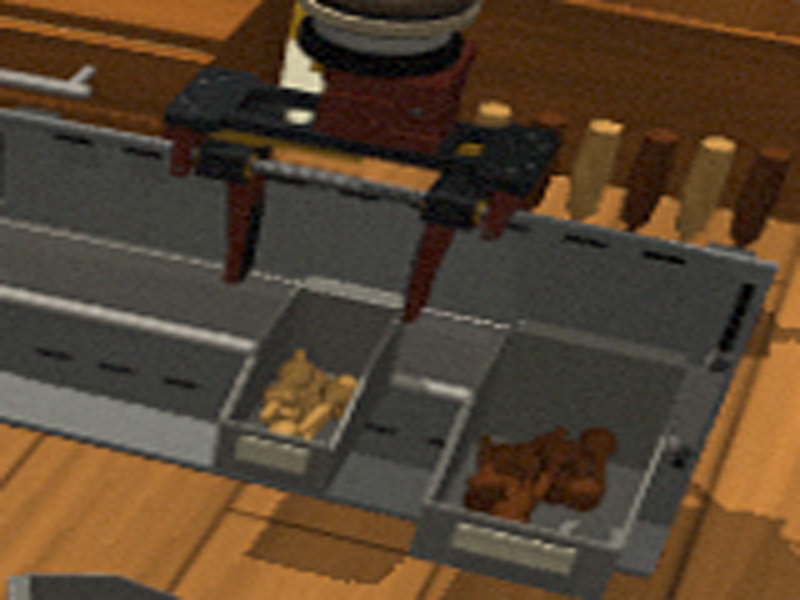

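View pics/wrist6.png

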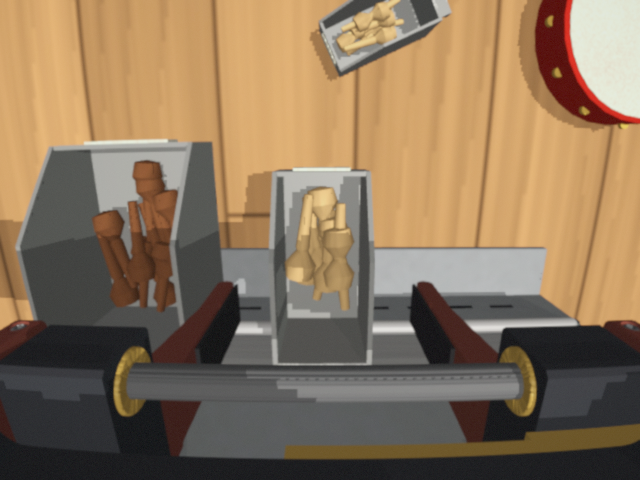

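Emit:
play_rows([
  [[-0.003, 0.015, 0, 0, 0, 0, 50], [-0.008, 0.035, 0, 0, 0, 0, 20], [-0.014, 0.055, 0, 0, 0, 0, 0], [-0.02, 0.067, 0, 0, 0, 0, 0], [-0.024, 0.069, 0, 0, 0, 0, 0], [-0.024, 0.069, 0.01, 0, 0, 0, 0], [-0.024, 0.069, 0.03, 0, 0, 0, 0], [-0.024, 0.069, 0.05, 0, 0, 0, 0], [-0.024, 0.069, 0.065, 0, 0, 0, 0], [-0.024, 0.069, 0.076, 0, 0, 0, 0], [-0.024, 0.069, 0.078, 0, 0, 0, 0], [-0.024, 0.069, 0.078, 0, 0, 0, 0]],
], squeeze=20)

```text
time: 17.67
tool_pos: [564.4, -284.4, 184.2]
tool_rot: [-2.22, -2.22, 0.001]
wrist_force: [-0.7, 0.1, 0.7]
finger_gap: 6.7
```

```bash
python3 - <<'E'
from h import *
go((545,-285,185),0)
cv2.imwrite(f'pics/w7.png',get_image('wrist')[:,:,::-1])
E
```

```text
shift [-0.0006 -0.0194 -0.0008] turn [-0.11 -0.05  0.  ] | t 17.67 tcp [ 564.4 -284.4  184.2] F [-0.72  0.12  0.69] gap 6.7
```

View pics/w7.png

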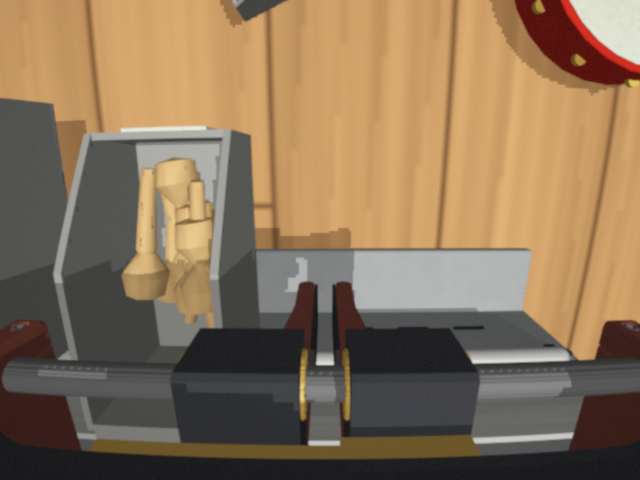

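Emit:
play_rows([
  [[0, -0.003, 0, 0, 0, 0, 0], [0, -0.007, 0, 0, 0, 0, 0], [0, -0.011, 0, 0, 0, 0, 0], [0, -0.015, 0, 0, 0, 0, 0], [0, -0.018, 0, 0, 0, 0, 0], [0, -0.02, 0, 0, 0, 0, 0], [0, -0.022, 0, 0, 0, 0, 0], [0, -0.024, 0, 0, 0, 0, 0], [0, -0.026, 0, 0, 0, 0, 0], [0, -0.028, 0, 0, 0, 0, 0]],
])

```text
time: 18.55
tool_pos: [537.7, -284.5, 185.3]
tool_rot: [2.221, 2.221, 0.001]
wrist_force: [2.6, 0.0, 0.9]
finger_gap: 0.4
```

Emit:
play_rows([
  [[0, -0.0015, 0, 0, 0, 0, 0], [0, -0.003, 0, 0, 0, 0, 0], [0, -0.0045, 0, 0, 0, 0, 0], [0, -0.006, 0, 0, 0, 0, 0], [0, -0.0075, 0, 0, 0, 0, 0], [0, -0.009, 0, 0, 0, 0, 0], [0, -0.0105, 0, 0, 0, 0, 0], [0, -0.012, 0, 0, 0, 0, 0]],
])

```text
time: 19.22
tool_pos: [525.3, -284.6, 185.2]
tool_rot: [2.221, 2.221, 0.0]
wrist_force: [2.9, 0.5, 0.6]
finger_gap: 0.4
```

```bash
python3 - <<'E'
from h import *
go((488,-285,185),0)
cv2.imwrite(f'pics/w8.png',get_image('wrist')[:,:,::-1])
E
```

```text
shift [-0.0004 -0.0373  0.0002] turn [0.01 0.   0.  ] | t 19.22 tcp [ 525.3 -284.6  185.2] F [2.89 0.48 0.55] gap 0.4
```

View pics/w8.png

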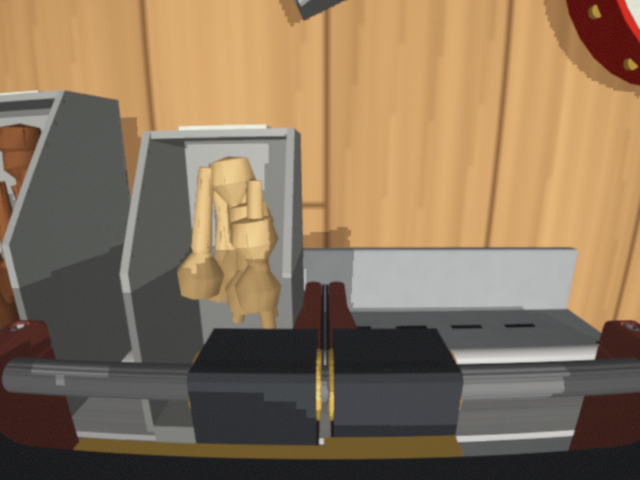

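Emit:
play_rows([
  [[0, -0.002, 0, 0, 0, 0, 0], [0, -0.004, 0, 0, 0, 0, 0], [0, -0.006, 0, 0, 0, 0, 0], [0, -0.008, 0, 0, 0, 0, 0], [0, -0.01, 0, 0, 0, 0, 0], [0, -0.012, 0, 0, 0, 0, 0], [0, -0.014, 0, 0, 0, 0, 0], [0, -0.016, 0, 0, 0, 0, 0], [0, -0.018, 0, 0, 0, 0, 0], [0, -0.02, 0, 0, 0, 0, 0], [0, -0.022, 0, 0, 0, 0, 0], [0, -0.024, 0, 0, 0, 0, 0]],
])

```text
time: 20.27
tool_pos: [501.1, -284.6, 185.2]
tool_rot: [2.221, 2.221, 0.0]
wrist_force: [2.7, -0.0, 1.6]
finger_gap: 0.3
```

Emit:
play_rows([
  [[0, -0.0015, 0, 0, 0, 0, 0], [0, -0.003, 0, 0, 0, 0, 0], [0, -0.0045, 0, 0, 0, 0, 0], [0, -0.006, 0, 0, 0, 0, 0]],
])

```text
time: 20.6
tool_pos: [495.2, -284.6, 185.2]
tool_rot: [2.221, 2.221, -0.0]
wrist_force: [2.3, 0.4, 1.2]
finger_gap: 0.4
```

Emit:
play_rows([
  [[0, -0.001, 0, 0, 0, 0, 0], [0, -0.002, 0, 0, 0, 0, 0], [0, -0.002, 0, 0, 0, 0, 0]],
])

```text
time: 20.85
tool_pos: [493.0, -284.6, 185.1]
tool_rot: [-2.221, -2.221, 0.0]
wrist_force: [2.5, 0.5, 1.2]
finger_gap: 0.6
```

Emit:
play_rows([
  [[0, -0.001, 0, 0, 0, 0, 0], [0, -0.002, 0, 0, 0, 0, 0], [0, -0.002, 0, 0, 0, 0, 0]],
])

```text
time: 21.1
tool_pos: [491.1, -284.6, 185.1]
tool_rot: [-2.221, -2.221, 0.0]
wrist_force: [2.9, -0.0, 1.3]
finger_gap: 0.6
```

Emit:
play_rows([
  [[0, -0.001, 0, 0, 0, 0, 0], [0, -0.0015, 0, 0, 0, 0, 0], [0, -0.0015, 0, 0, 0, 0, 0]],
])

```text
time: 21.35
tool_pos: [489.7, -284.6, 185.2]
tool_rot: [-2.221, -2.221, 0.0]
wrist_force: [3.3, 0.5, 1.1]
finger_gap: 0.9
```

Emit:
play_rows([
  [[0, -0.001, 0, 0, 0, 0, 0], [0, -0.0015, 0, 0, 0, 0, 0], [0, -0.0015, 0, 0, 0, 0, 0]],
])

```text
time: 21.6
tool_pos: [488.2, -284.6, 185.2]
tool_rot: [-2.221, -2.221, 0.0]
wrist_force: [3.0, -0.7, 2.1]
finger_gap: 0.4
```

Emit:
play_rows([
  [[0, -0.001, 0, 0, 0, 0, 0], [0, -0.001, 0, 0, 0, 0, 0]],
])

```text
time: 21.77
tool_pos: [487.2, -284.6, 185.1]
tool_rot: [-2.221, -2.221, 0.0]
wrist_force: [2.5, -0.1, 1.1]
finger_gap: -0.0
```

Emit:
play_rows([
  [[0, -0.001, 0, 0, 0, 0, 0], [0, -0.001, 0, 0, 0, 0, 0]],
])

```text
time: 21.93
tool_pos: [486.2, -284.6, 185.2]
tool_rot: [-2.222, -2.221, 0.0]
wrist_force: [2.7, 0.3, 1.3]
finger_gap: 0.5
```

Emit:
play_rows([
  [[0, -0.001, 0, 0, 0, 0, 0], [0, -0.001, 0, 0, 0, 0, 0]],
])

```text
time: 22.1
tool_pos: [485.5, -284.7, 185.2]
tool_rot: [2.221, 2.221, 0.001]
wrist_force: [4.8, 0.8, 0.8]
finger_gap: 0.6
```

```bash
python3 - <<'E'
from h import *
go((488,-285,185),0)
cv2.imwrite(f'pics/w9.png',get_image('wrist')[:,:,::-1])
s=get_image('side')[:,:,::-1]
cv2.imwrite('pics/c10.png',cv2.resize(s[90:240,350:510],None,fx=5,fy=4,interpolation=cv2.INTER_CUBIC))
E
```

```text
shift [-0.0003  0.0025  0.0002] turn [0.04 0.01 0.  ] | t 22.1 tcp [ 485.5 -284.7  185.2] F [4.75 0.77 0.78] gap 0.6
```

View pics/w9.png

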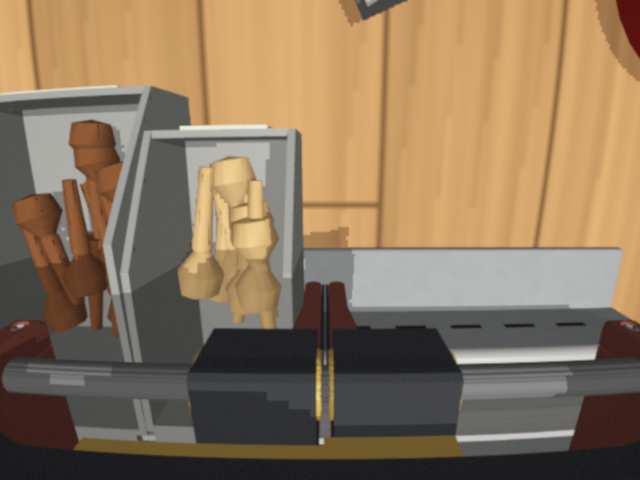

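View pics/c10.png

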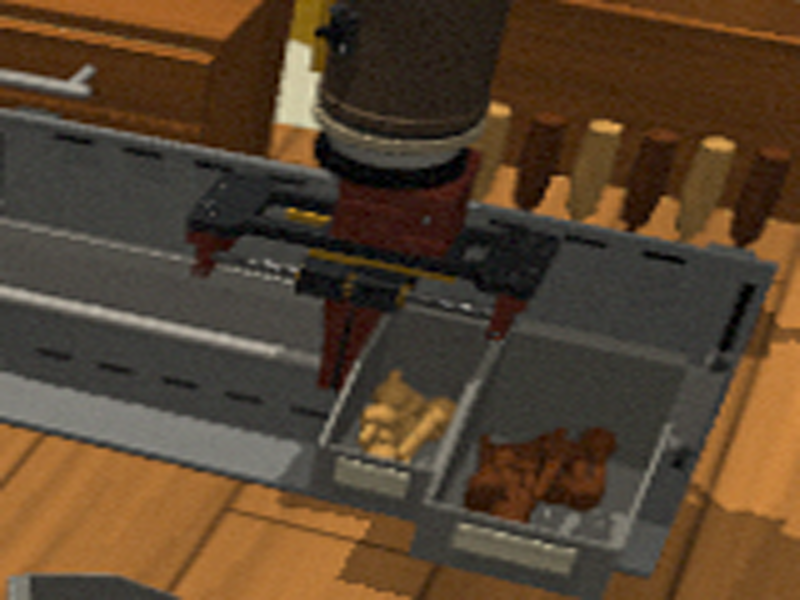

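Emit:
play_rows([
  [[0, -0.0005, 0, 0, 0, 0, 0], [0, -0.001, 0, 0, 0, 0, 0], [0, -0.001, 0, 0, 0, 0, 0]],
])

```text
time: 22.45
tool_pos: [485.3, -284.7, 185.4]
tool_rot: [2.22, 2.22, 0.002]
wrist_force: [7.1, -1.2, -1.1]
finger_gap: 0.1
```

Emit:
play_rows([
  [[0, -0.0005, 0, 0, 0, 0, 0], [0, -0.0005, 0, 0, 0, 0, 0], [0, -0.0005, 0, 0, 0, 0, 0]],
])

```text
time: 22.7
tool_pos: [485.3, -284.7, 185.6]
tool_rot: [2.219, 2.22, 0.003]
wrist_force: [9.5, -0.6, -0.8]
finger_gap: 0.6
```

Emit:
play_rows([
  [[0, 0.001, 0, 0, 0, 0, 0], [0, 0.002, 0, 0, 0, 0, 0], [0, 0.004, 0, 0, 0, 0, 0], [0, 0.008, 0, 0, 0, 0, 0], [0, 0.016, 0, 0, 0, 0, 0], [0, 0.026, 0, 0, 0, 0, 0], [0, 0.03, -0.01, 0, 0, 0, 0], [0, 0.03, -0.04, 0, 0, 0, 0], [0, 0.03, -0.075, 0, 0, 0, 0], [0, 0.03, -0.11, 0, 0, 0, 0], [0, 0.03, -0.145, 0, 0, 0, 0], [0, 0.03, -0.16, 0, 0, 0, 0]],
])

```text
time: 23.7
tool_pos: [515.4, -284.3, 350.9]
tool_rot: [2.216, 2.218, 0.003]
wrist_force: [0.6, 0.2, 0.3]
finger_gap: 0.1
```

Emit:
play_rows([
  [[0.02, 0.01, -0.01, 0, 0, 0, 0], [0.05, 0.03, -0.02, 0, 0, 0, 0], [0.085, 0.06, -0.03, 0, 0, 0, 0], [0.12, 0.09, -0.04, 0, 0, 0, 0], [0.15, 0.12, -0.04, 0, 0, 0, 0], [0.18, 0.14, -0.04, 0, 0, 0, 0], [0.2, 0.15, -0.04, 0, 0, 0, 0], [0.2, 0.15, -0.04, 0, 0, 0, 0], [0.2, 0.15, -0.04, 0, 0, 0, 0]],
])

```text
time: 24.45
tool_pos: [664.4, -81.7, 385.3]
tool_rot: [-2.216, -2.226, -0.001]
wrist_force: [0.1, 0.1, -0.3]
finger_gap: 0.7
```

```bash
python3 - <<'E'
from h import *
go((488,-285,185),0)
for n in('side','top'):
  cv2.imwrite(f'pics/{n}11.png',get_image(n)[:,:,::-1])
s=cv2.imread('pics/side11.png');t=cv2.imread('pics/top11.png')
cv2.imwrite('pics/c11.png',cv2.resize(s[110:250,380:510],None,fx=6,fy=4.2,interpolation=cv2.INTER_CUBIC))
cv2.imwrite('pics/c12.png',cv2.resize(t[260:390,395:505],None,fx=4.5,fy=4.5,interpolation=cv2.INTER_CUBIC))
E
```

```text
shift [-0.2027 -0.1773  0.2001] turn [-0.02 -0.07  0.26] | t 24.45 tcp [664.4 -81.7 385.3] F [ 0.13  0.08 -0.27] gap 0.7
```

View pics/c11.png

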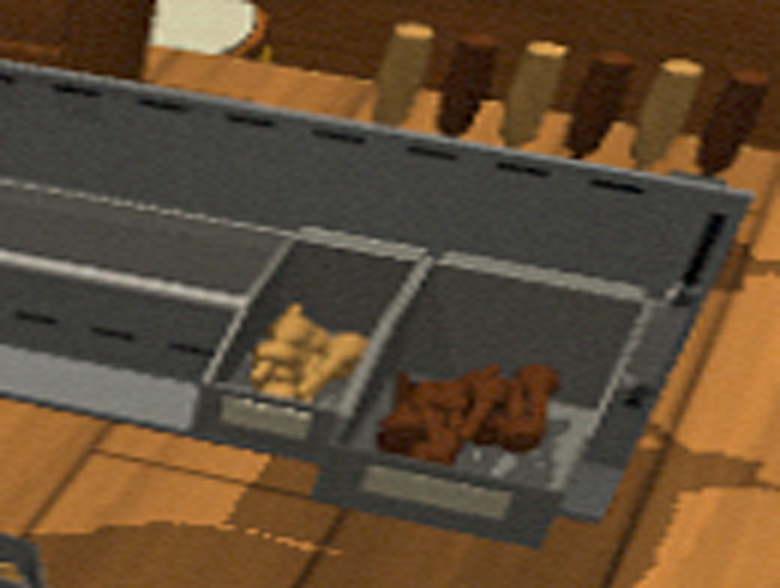

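View pics/c12.png

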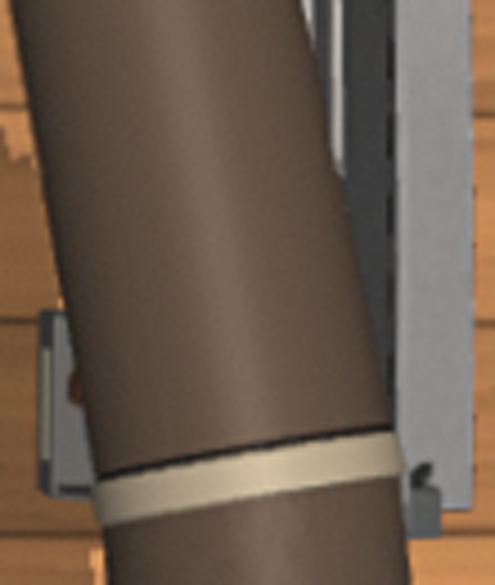

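View pics/top11.png

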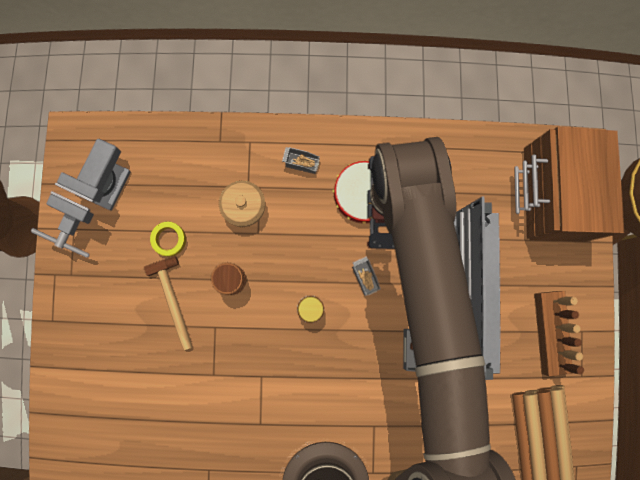

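```bash
python3 - <<'E'
from h import *
S=calibration('side')
# small bin ledge back corners in c11 -> panel frame at z=149
p=[np.array([299/6+380,230/4.2+110])-.4,np.array([425/6+380,255/4.2+110])-.4,np.array([441/6+380,258/4.2+110])-.4]
print((onz(S,p,149)-[507,-334.5,0]).round(1)); print(sense()['dq'].round(3))
print(sign_off())
E
```

```text
[[-34.5   1.2 149. ]
 [-92.4   2.4 149. ]
 [-99.6   2.4 149. ]]
[ 0.024 -0.008  0.008  0.006  0.001 -0.003 -0.002]
the job is handed in; nothing more can be done
None
```

The small grey bin now hangs by its back lip on the rail, snug against the big bin. The robot is clear of everything, and I handed the job in at about 24.5 s.

- **Pick-up and hanging:** I picked the largest of the loose bins, at pixel (308,252) in the top view, gripped it with 20 N and carried it level. The lip touched the sheet above the rail with about 5 N. I then slid it down until the ledge met the tongue, which puts the rail's top about 145 mm up. The downward force reached about 12 N at that moment, and I eased it off straight away. Before letting go I tugged the bin outward, and it held after 1.7 mm at about 7 N, so the lip was caught.
- **Push along the rail:** I pushed it about 50 mm with closed fingers, roughly 50 mm from the sheet. It slid at about 3 N, then stopped against the big bin, where I let the push rise to 9.5 N before backing off.

**Last checks:**
- The side view shows the two bins touching and parallel. The small bin's ledge runs from about y = -35 to -92 mm along the panel, which centres it at -63.5 mm against the -64 mm wanted.
- The bystanders in view had not moved. The arm hid part of the top view, including most of the bins and part of the drum, so that picture did not confirm the fit.
- None of the checks failed. The one disagreement was the rail height: 148 mm by sight against 145 mm by touch, and I went by touch.

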